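# Seat the blue clean-out plug of a bun-filling pump

### The arm

A 7-joint arm with a two-finger parallel gripper is mounted at the origin on the work surface. World frame = base frame: x ahead of the robot, y to its left, z up, the work surface at z = 0. Lengths are in mm, angles in rad, forces in N, time in s.
With the tool pointing down it reaches from about 350 to 900 mm from the base axis. Payload 7.2 kg.
Tool frame: the origin (TCP) lies on the centre line of the jaws, within the pads' length; the fingertips stand 8 mm ahead of it and the grasp point (between the pads) lies 11 mm behind it; z points along the fingers, y is the line along which they close (so a half turn about z gives the same grasp; the last joint's range is limited). The gripper opens to 85 mm and grips with 20 to 120 N. Pads are 22 mm wide; open, the fingers measure 114 mm over their backs; the gripper's body (76 mm by 85 mm) begins 54 mm behind the grasp point. The pads swing forward as they close: fully open they stand 13 mm farther back than shut.
Start: joints at [-1.383, 0.411, -0.013, 1.596, 0.006, 1.134, -0.082], TCP at [158.146, 604.664, 239.297] pointing down, gripper open.
Joint ranges: [-2.95, 2.95], [-0.29, 1.99], [-1.47, 1.44], [0.14, 2.54], [-1.03, 4.17], [0.13, 1.85], [-2.86, 2.86]. Speed limits (rad/s): [2.39, 2.39, 3.01, 3.01, 3.14, 3.14, 3.14].

### API

Orientations are given as a rotation vector (axis times angle).
In Python, from bench import manip gives the robot as it stands. The module is installed in compiled form; this text tells all that it offers.
- The arm moves only by the tool apply_moves, never from a script. Its argument "series" is a list of rows, each a list of 7 numbers: the shift along the tool's x, y, z in units of 30 mm (1.0 is 30 mm), then the turn, a rotation vector about the tool's x, y, z in units of 6 degrees (1.0 is 6 degrees), then the gripper command: -1 is fully open, 1 is shut, values between are in proportion. A call has 1 to 10 rows; each row shifts and turns the commanded pose from where the row before left it, along the tool's axes as they then stand; what a row does not reach is not made up. A row lasts 1/12 s, in which the tool goes at most 41.7 mm and 7.16 degrees, less where a joint would pass 70% of its speed; a pose out of reach is approached as far as the arm can. A call is refused whole if a number of a shift passes 1 or a number of a turn 1, either way. A call with a gripper value outside its range is refused whole. The fingers move at their own pace and stop on an object; the grip force is fixed at half the most. Time passes only in rows, so rows that do not move let the fingers close. It gives the time, the measured TCP pose, the force, the opening and the grip force at its end, in the units of the state.
- manip.get_obs(): the state, without advancing time (a new reading comes with each control period).
- manip.snapshot(name): name is "scene" or "top" or "wrist"; returns a dict with "img" (480x640x3 uint8, blue, green, red), "mtx" (3x3 intrinsics, pixels), "extrinsics" (4x4, takes a point from world to camera coordinates). Camera axes: x right, y down, z forward; pixel columns grow to the right and rows downward; lengths in mm; the calibration is good to about 2 mm. A picture is of the moment at which its call begins. There is no depth.
- manip.sign_off(): hands the job in; it is judged then, once.
The state is a dict: "clock": time; "joint_pos": joint angles; "joint_vel": joint speeds; "joint_efforts": joint torques, N m; "position": TCP position; "ee_rot": TCP orientation; "ft_force": force on the tool from outside, world axes, zero at the start; "ft_torque": the same for the moment, N m; "width": opening from 0.0 (shut) to 1.0 (fully open); "finger_force": force on a finger pad.
Only numpy, scipy, OpenCV 4.12 (cv2) and the standard library are available. Lean on these libraries where they do the work, as an engineer would, in place of code of your own. Each camera call takes 0.05 s, during which the arm holds its last target. There are 200 camera calls.

### The job

The blue T-handled clean-out plug of the filling pump has been left standing high on the rim of its port. Without lifting it out, turn it anticlockwise (seen from above) until its lugs drop into the thread starts, then turn it clockwise until it is fully home against its stop, and let go. The red plug in the other pump is already home: leave it as it is.

Things in the scene. Friction and masses are not known exactly. Their poses are not given: they have to be found in the camera images.
- blue_plug (a point): Centre of the blue T-bar, 72 mm long (x), 14 wide (y), 20 tall, on an 18 mm high neck (22 by 14 mm) over a 46 mm blue disc; z up the plug's axis. Loose, 0.3 kg, turns easily, stays put. Two lugs under the bar's ends lie on the port's rim: point 132 mm above bench, bar 40-62 deg clockwise of the pump's x. Over the gaps it falls 13.5 mm by itself if held loosely (or push it).
- blue_pump: Fixed aluminium block 150 mm long (x), 90 wide, 67 tall, blue line along its long axis; origin under the port's axis. Port top 80 mm. Rim gaps lie on the x axis: bar parallel to x within 8 deg lets the lugs drop (pillars stop it just beyond). Turned clockwise from there it sinks 4 mm more, at 18 to 54 deg, to a rigid stop at about 75 deg: home, point 114.5 mm up.
- red_plug (a point): Centre of the bar of an identical plug in red, already home in the red pump: bar about 72 deg clockwise of that block's long axis, point 114.5 mm above the bench. Leave alone.
- red_pump: Fixed pump block identical to the blue plug's but with a red line along its long axis (x); origin at the centre of its underside, on the port's axis. It holds the red plug.
Mind the look-alikes: they are no part of the job. Of the things that look like the part that bears blue_plug, the larger one is meant.

How it is judged:
By the outcome, as a careful person would: the job done as asked, in the order asked, and still so for the second after the job is handed in, with the robot touching nothing.
It also fails if it takes over 40 s, if anything falls off the work surface, if the arm or the gripper's body presses on something with over 40 N, if the wrist force passes 120 N, or if a joint passes its speed limit or range.

## Working session

There is one attempt and no reset: what is moved stays moved. The work goes in short steps, Python scripts to look and compute and a tool call to move; the robot and the scene stay as the last step left them, time stands still between calls to the robot, and variables do not carry over. Pictures are saved under pics/ and viewed, at most 10 in all, crops included, and the job is handed in when it is done.

Besides the shell and the picture viewer there is one more tool, called as a command line: name --pt "numbers of a row" for each row, then --argument value for the rest. apply_moves: Moves the arm, as the interface text tells. Its arguments: {"type":"object","properties":{"series":{"type":"array","items":{"type":"array","items":{"type":"number"}}}},"required":["series"]}

```bash
mkdir -p pics; python3 - <<'E'
from bench import manip
import cv2,numpy as np,pickle
o=manip.get_obs();print({k:np.round(v,3) for k,v in o.items()})
a={n:manip.snapshot(n) for n in("scene","top","wrist")}
pickle.dump(a,open('s0.pkl','wb'))
for n in("scene","top"): cv2.imwrite(f'pics/{n}0.png',a[n]["img"])
print(a["top"]["mtx"],np.round(a["top"]["extrinsics"],3))
E
```

```text
{'clock': np.float64(0.0), 'joint_pos': array([-1.383,  0.412, -0.013,  1.597,  0.006,  1.134, -0.082]), 'joint_vel': array([-0.001, -0.   ,  0.   ,  0.002,  0.   , -0.001, -0.   ]), 'joint_efforts': array([-0.0000e+00, -6.0064e+01,  6.8200e-01, -2.9940e+01,  1.4000e-02,
        1.1000e-02, -0.0000e+00]), 'position': array([158.053, 604.192, 238.455]), 'ee_rot': array([-4.010e-01, -3.116e+00,  3.000e-03]), 'ft_force': array([ 0.091, -0.433,  0.388]), 'ft_torque': array([0.044, 0.042, 0.015]), 'finger_force': np.float64(0.0), 'width': np.float64(0.999)}
[[603.0839328    0.         324.16956553]
 [  0.         603.0839328  235.46034078]
 [  0.           0.           1.        ]] [[-2.000000e-02 -1.000000e+00 -1.800000e-02 -1.937000e+01]
 [-9.910000e-01  2.200000e-02 -1.340000e-01  5.542960e+02]
 [ 1.340000e-01  1.500000e-02 -9.910000e-01  1.078697e+03]
 [ 0.000000e+00  0.000000e+00  0.000000e+00  1.000000e+00]]
```

View pics/top0.png

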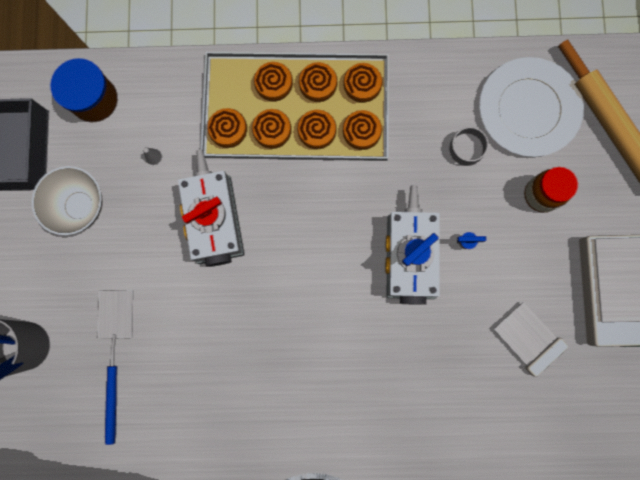

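View pics/scene0.png

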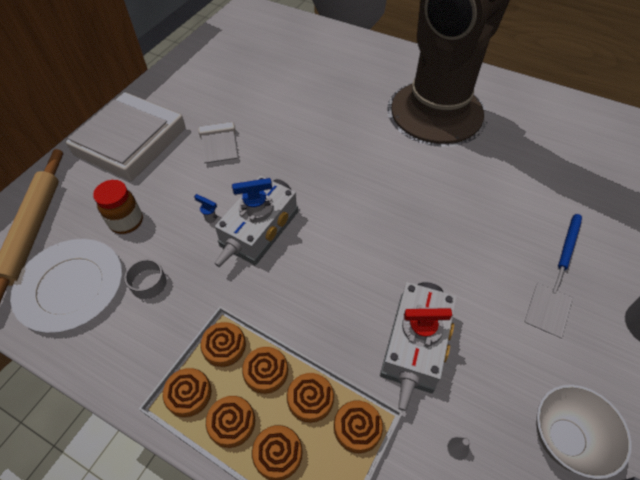

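Candidates in the top view: the large blue T-bar on the blue-line pump at (420,249), and the small blue T-handle at (469,240), standing on the bench next to it. The red-line pump is at (207,212). The large one on the blue-line block fits the description. I'll measure it and confirm it in a crop.

```bash
cat > h.py <<'E'
import cv2,numpy as np
def ray(s,uv):
    E=s["extrinsics"];R=E[:3,:3];c=-R.T@E[:3,3]
    d=R.T@np.linalg.inv(s["mtx"])@np.array([uv[0],uv[1],1.]);return c,d
def onz(s,uv,z):
    c,d=ray(s,uv);return c+d*(z-c[2])/d[2]
def proj(s,p):
    q=s["mtx"]@(s["extrinsics"][:3,:3]@np.array(p,float)+s["extrinsics"][:3,3]);return q[:2]/q[2]
def blue(im):
    h=cv2.cvtColor(im,cv2.COLOR_BGR2HSV);return cv2.inRange(h,(105,140,50),(130,255,255))
def blobs(s,amin=15):
    n,l,st,c=cv2.connectedComponentsWithStats(blue(s["img"]))
    return [(st[i],c[i].round(1)) for i in range(1,n) if st[i][4]>=amin],l
E
python3 - <<'E'
from h import *
import pickle
a=pickle.load(open('s0.pkl','rb'))
for n in("top","scene"):
    b,l=blobs(a[n]);print(n);[print(x[0],x[1]) for x in b]
t=a["top"]
im=t["img"][190:320,340:510];cv2.imwrite('pics/c1.png',cv2.resize(im,None,fx=4,fy=4,interpolation=cv2.INTER_CUBIC))
im=a["scene"]["img"][160:280,180:320];cv2.imwrite('pics/c2.png',cv2.resize(im,None,fx=5,fy=5,interpolation=cv2.INTER_CUBIC))
E
```

```text
top
[  51   59   54   52 2231] [77.5 84.5]
[414 217   3  15  43] [415.  223.7]
[458 232  28  17 274] [469.7 239.9]
[403 234  35  31 637] [418.4 250.2]
[414 276   2  15  30] [414.5 283. ]
[  0 340  15   4  45] [  6.9 341.2]
[105 366  12  78 718] [110.4 405.8]
scene
[232 179  44  28 712] [253.2 191.1]
[195 195  21  20 222] [205.8 204.9]
[559 214  23  55 506] [570.  240.8]
[235 222   9  11  25] [239.2 227.3]
```

View pics/c1.png

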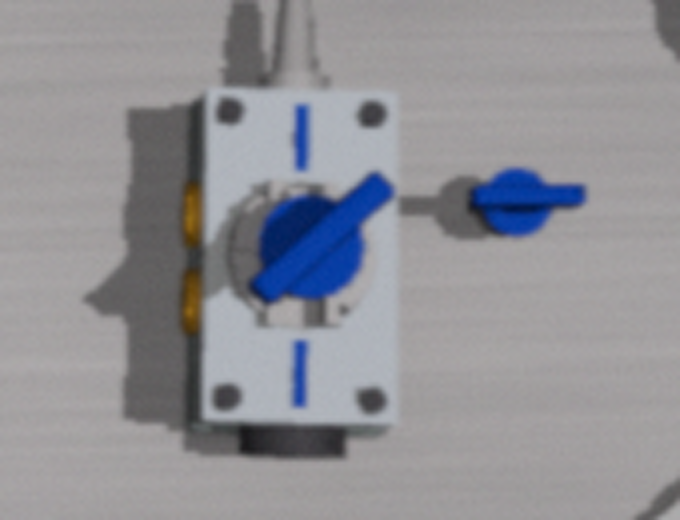

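View pics/c2.png

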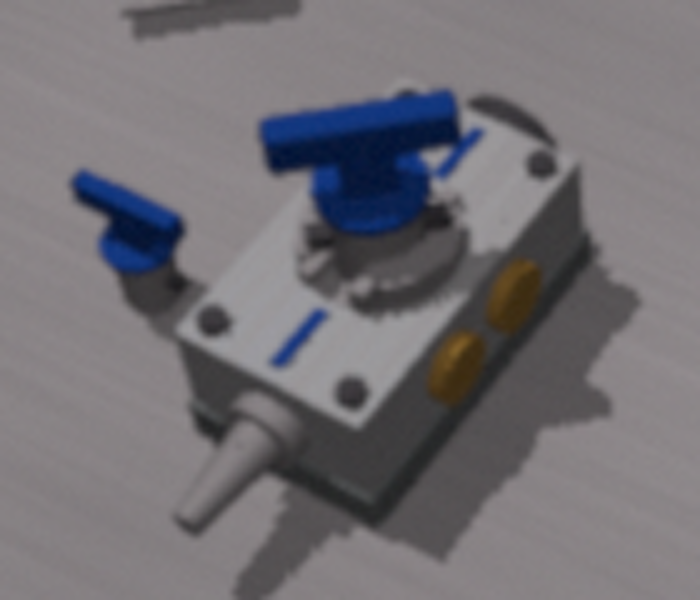

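The crops confirm it: the large T-bar, crop ends (263,288) and (383,182), sits high on the blue-line block. The small handle on its right is the look-alike. Next I compute the pose and the moves.

```bash
cat > st.py <<'E'
from bench import manip
from h import *
from scipy.spatial.transform import Rotation as Ro
def rep():
    o=manip.get_obs();R=Ro.from_rotvec(o["ee_rot"]).as_matrix()
    yaw=np.degrees(np.arctan2(R[1,1],R[0,1]))
    print('t',round(float(o["clock"]),2),'p',o["position"].round(1),'yawY',round(yaw,1),'z',R[:,2].round(3),'F',o["ft_force"].round(1),'T',o["ft_torque"].round(2),'w',round(float(o["width"]),3),'ff',round(float(o["finger_force"]),1),'q7',o["joint_pos"].round(2))
    return o,R
E
python3 - <<'E'
from st import *
import pickle
a=pickle.load(open('s0.pkl','rb'));t=a["top"]
p1,p2=onz(t,(405.75,262),142),onz(t,(435.7,235.5),142)
l1,l2=onz(t,(415,223.7),67),onz(t,(414.5,283),67)
ang=lambda d:np.degrees(np.arctan2(d[1],d[0]))
print('bar',p1,p2,(p1+p2)/2,ang(p2-p1),np.linalg.norm(p2-p1));print('pump',(l1+l2)/2,ang(l1-l2))
# scene check: triangulate bar with scene top-face centroid
print('scene proj of bar ctr',proj(a["scene"],[*((p1+p2)/2)[:2],132]))
print('small',onz(t,(469.7,240),90))
o,R=rep();print(R.round(3))
E
```

```text
bar [ 492.04265398 -167.32319558  142.        ] [ 535.29744824 -218.87679943  142.        ] [ 513.67005111 -193.09999751  142.        ] -50.0024886467098 67.29599762833956
pump [ 514.13889378 -192.94009303   67.        ] -2.7798435058024147
scene proj of bar ctr [251.50745046 186.25583323]
small [ 532.82681152 -286.77915675   90.        ]
t 0.15 p [158.1 604.3 238.6] yawY 75.3 z [-0.    -0.001 -1.   ] F [0.7 0.3 0.5] T [ 0.02 -0.    0.  ] w 1.003 ff 0.0 q7 [-1.38  0.41 -0.01  1.6   0.01  1.13 -0.08]
[[-0.967  0.253 -0.   ]
 [ 0.253  0.967 -0.001]
 [-0.    -0.001 -1.   ]]
```

apply_moves --pt "-0.91 -0.75 0 0 0 0 -1" --pt "-0.91 -0.75 0 0 0 0 -1" --pt "-0.91 -0.75 0 0 0 0 -1" --pt "-0.91 -0.75 0 0 0 0 -1" --pt "-0.91 -0.75 0 0 0 0 -1" --pt "-0.91 -0.75 0 0 0 0 -1" --pt "-0.91 -0.75 0 0 0 0 -1" --pt "-0.91 -0.75 0 0 0 0 -1" --pt "-0.91 -0.75 0 0 0 0 -1" --pt "-0.91 -0.75 0 0 0 0 -1"

```text
clock: 0.98
position: [366.0, 316.3, 239.3]
ee_rot: [-0.401, -3.116, -0.0]
ft_force: [1.0, -0.2, 0.3]
width: 1.001
finger_force: 0.0
```

apply_moves --pt "-0.91 -0.75 0 0 0 0 -1" --pt "-0.91 -0.75 0 0 0 0 -1" --pt "-0.91 -0.75 0 0 0 0 -1" --pt "-0.91 -0.75 0 0 0 0 -1" --pt "-0.41 -0.93 0 0 0 0 -1" --pt "-0.41 -0.93 0 0 0 0 -1" --pt "-0.41 -0.93 0 0 0 0 -1" --pt "-0.41 -0.93 0 0 0 0 -1" --pt "-0.41 -0.93 0 0 0 0 -1" --pt "-0.41 -0.93 0 0 0 0 -1"

```text
clock: 1.82
position: [477.1, 21.1, 239.3]
ee_rot: [-0.401, -3.116, -0.0]
ft_force: [1.6, -0.6, 0.4]
width: 0.998
finger_force: 0.0
```

apply_moves --pt "-0.41 -0.93 0 0 0 0 -1" --pt "-0.41 -0.93 0 0 0 0 -1" --pt "-0.41 -0.93 0 0 0 0 -1" --pt "-0.41 -0.93 0 0 0 0 -1" --pt "0 0 0 0 0 1 -1" --pt "0 0 0 0 0 1 -1" --pt "0 0 0 0 0 1 -1" --pt "0 0 0 0 0 1 -1" --pt "0 0 0 0 0 1 -1" --pt "0 0 0 0 0 0.9 -1"

```text
clock: 2.65
position: [496.4, -97.8, 239.1]
ee_rot: [-1.337, -2.843, 0.0]
ft_force: [-0.5, 0.6, 0.3]
width: 0.998
finger_force: 0.0
```

```bash
python3 - <<'E'
from st import *
import pickle
o,R=rep();print((R.T@(np.array([514,-193,o["position"][2]])-o["position"])/30).round(2))
w=manip.snapshot("wrist");pickle.dump(w,open('w1.pkl','wb'));cv2.imwrite('pics/w1.png',w["img"])
print(proj(w,[514,-193,142]),(w["extrinsics"]).round(2))
E
```

```text
t 2.65 p [496.4 -97.8 239.1] yawY 39.6 z [-0.  0. -1.] F [-0.5  0.6  0.3] T [-0.    0.07 -0.01] w 0.998 ff 0.0 q7 [-0.38  0.22  0.57  1.91 -0.14  1.05  0.94]
[-2.82 -1.57 -0.  ]
[236.11844735 374.19633528] [[ 7.7000e-01  6.4000e-01 -0.0000e+00 -3.2157e+02]
 [ 6.1000e-01 -7.4000e-01  2.8000e-01 -4.1141e+02]
 [ 1.8000e-01 -2.2000e-01 -9.6000e-01  2.6842e+02]
 [ 0.0000e+00  0.0000e+00  0.0000e+00  1.0000e+00]]
```

apply_moves --pt "-0.94 -0.52 0 0 0 0 -1" --pt "-0.94 -0.52 0 0 0 0 -1" --pt "-0.94 -0.52 0 0 0 0 -1" --pt "0 0 0 0 0 0 -1" --pt "0 0 0 0 0 0 -1"

```text
clock: 3.12
position: [514.6, -194.7, 239.0]
ee_rot: [-1.331, -2.845, 0.002]
ft_force: [0.3, 0.5, -0.0]
width: 1.004
finger_force: 0.0
```

```bash
python3 - <<'E'
from st import *
import pickle
o,R=rep()
w=manip.snapshot("wrist");pickle.dump(w,open('w1.pkl','wb'));cv2.imwrite('pics/w1.png',w["img"])
print(proj(w,[514,-193,142]))
b,l=blobs(w,60);[print(x[0],x[1]) for x in b]
E
```

```text
t 3.12 p [ 514.6 -194.7  239. ] yawY 39.8 z [-0.001 -0.001 -1.   ] F [ 0.3  0.5 -0. ] T [ 0.03  0.   -0.02] w 1.004 ff 0.0 q7 [-0.2   0.31  0.6   1.81 -0.2   1.08  1.17]
[311.36240603 244.00215877]
[240 148  34  31 263] [256.6 162.9]
[ 278  175   67  120 4566] [310.7 228.4]
[347 244  30  27 213] [361.4 256.8]
[ 233  294   43   52 1179] [254.6 315.2]
```

View pics/w1.png

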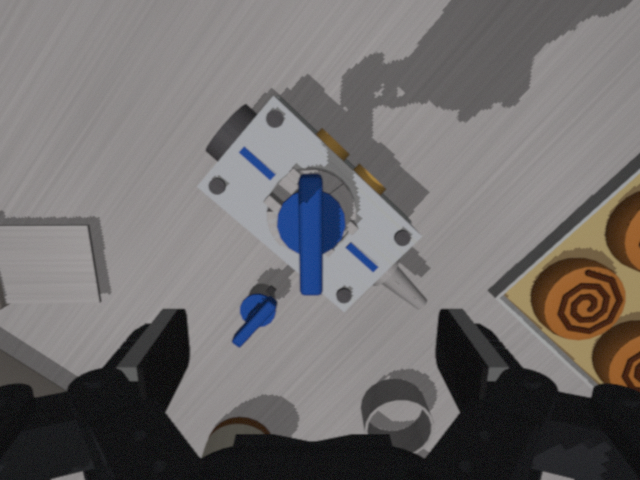

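The wrist view shows the bar upright in the image at x≈311, y 175–295, with the fingers on either side. The pump's line marks are at (257,163) and (361,257).

```bash
python3 - <<'E'
from st import *
import pickle
w=pickle.load(open('w1.pkl','rb'))
ang=lambda d:np.degrees(np.arctan2(d[1],d[0]))
b,l=blobs(w,60)
l1,l2=onz(w,b[0][1],67),onz(w,b[2][1],67);print('pump',(l1+l2)/2,ang(l2-l1))
m=blue(w["img"])
for r in range(176,296,8):
    c=np.nonzero(m[r,270:350])[0]+270;print(r,c.min(),c.max(),end='; ')
print()
p1,p2=onz(w,(311,184),142),onz(w,(311.7,292),142);print((p1+p2)/2,ang(p1-p2),np.linalg.norm(p1-p2),'cam',ray(w,(0,0))[0])
E
```

```text
pump [ 511.75548281 -191.41868346   67.        ] -2.725776947030702
176 270 319; 184 299 321; 192 297 323; 200 286 335; 208 282 340; 216 279 343; 224 278 344; 232 280 342; 240 283 339; 248 291 349; 256 300 321; 264 301 320; 272 301 321; 280 301 320; 288 301 320; 
[ 512.47698652 -191.16734787  142.        ] 130.0952104634257 64.60241194250266 cam [ 469.58817708 -138.59590093  372.78097383]
```

apply_moves --pt "0.08 0 0.8 0 0 0 -1" --pt "0 0 0.8 0 0 0 -1" --pt "0 0 0.8 0 0 0 -1" --pt "0 0 0.8 0 0 0 -1" --pt "0 0 0.63 0 0 0 -1" --pt "0 0 0 0 0 0 0.6" --pt "0 0 0 0 0 0 0.6" --pt "0 0 0 0 0 0 0.6" --pt "0 0 0 0 0 0 0.6" --pt "0 0 0 0 0 0 0.6"

```text
clock: 4.0
position: [514.3, -190.8, 125.7]
ee_rot: [1.327, 2.845, 0.001]
ft_force: [0.1, -0.4, 0.6]
width: 0.298
finger_force: 0.0
```

apply_moves --pt "0 0 0 0 0 0 0.62" --pt "0 0 0 0 0 0 0.62" --pt "0 0 0 0 0 0 0.62" --pt "0 0 0 0 0 0 0.62"

```text
clock: 4.33
position: [513.5, -191.0, 124.6]
ee_rot: [1.329, 2.846, 0.0]
ft_force: [0.4, -0.3, 0.2]
width: 0.191
finger_force: 0.2
```

```bash
python3 - <<'E'
from st import *
o,R=rep()
w=manip.snapshot("wrist");cv2.imwrite('pics/w2.png',w["img"])
print(proj(w,[513,-192,142]))
E
```

```text
t 4.33 p [ 513.5 -191.   124.6] yawY 39.9 z [ 0. -0. -1.] F [ 0.4 -0.3  0.2] T [-0.02  0.    0.03] w 0.191 ff 0.2 q7 [-0.15  0.45  0.54  1.93 -0.31  0.84  1.26]
[304.98461194 356.14017322]
```

View pics/w2.png

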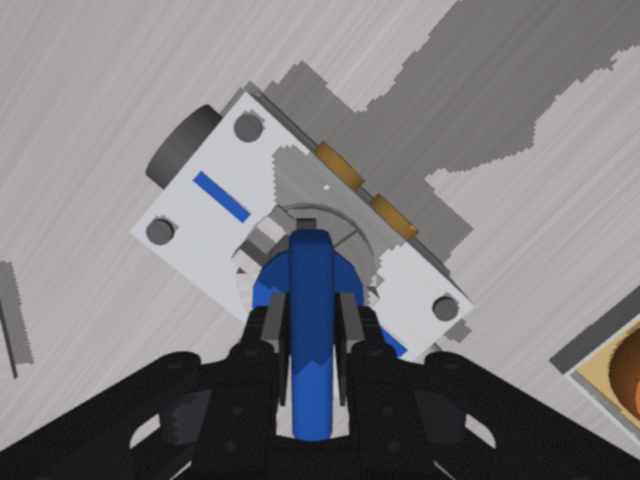

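apply_moves --pt "0 0 0 0 0 -0.8 0.62" --pt "0 0 0 0 0 -0.8 0.62" --pt "0 0 0 0 0 -0.8 0.62" --pt "0 0 0 0 0 -0.8 0.62" --pt "0 0 0 0 0 -0.8 0.62" --pt "0 0 0 0 0 -0.8 0.62" --pt "0 0 0 0 0 -0.8 0.62" --pt "0 0 0 0 0 -0.8 0.62" --pt "0 0 0 0 0 -0.8 0.62" --pt "0 0 0 0 0 -0.5 0.62"

```text
clock: 5.22
position: [513.4, -191.0, 124.3]
ee_rot: [-0.099, -3.14, -0.0]
ft_force: [0.6, 0.3, -0.4]
width: 0.189
finger_force: 0.0
```

apply_moves --pt "0 0 0 0 0 0 0.62" --pt "0 0 0 0 0 0 0.62" --pt "0 0 0 0 0 0 0.62"

```text
clock: 5.47
position: [513.5, -191.0, 124.3]
ee_rot: [-0.109, -3.14, -0.0]
ft_force: [0.1, -0.2, -0.1]
width: 0.193
finger_force: 0.1
```

```bash
python3 - <<'E'
from st import *
import pickle
o,R=rep()
a={n:manip.snapshot(n) for n in("scene","top","wrist")};pickle.dump(a,open('s3.pkl','wb'))
A=[cv2.resize(a["scene"]["img"][150:290,160:330],None,fx=2.35,fy=2.35,interpolation=cv2.INTER_CUBIC),cv2.resize(a["wrist"]["img"],(400,300))]
A[0]=A[0][:300,:400] if A[0].shape[0]>=300 else A[0]
cv2.imwrite('pics/m3.png',np.hstack([cv2.resize(A[0],(400,300)),A[1]]))
E
```

```text
t 5.47 p [ 513.5 -191.   124.3] yawY 86.0 z [-0.  0. -1.] F [ 0.1 -0.2 -0.1] T [-0.08  0.05 -0.09] w 0.193 ff 0.1 q7 [ 0.    0.42  0.34  1.92 -0.19  0.83  1.94]
```

View pics/m3.png

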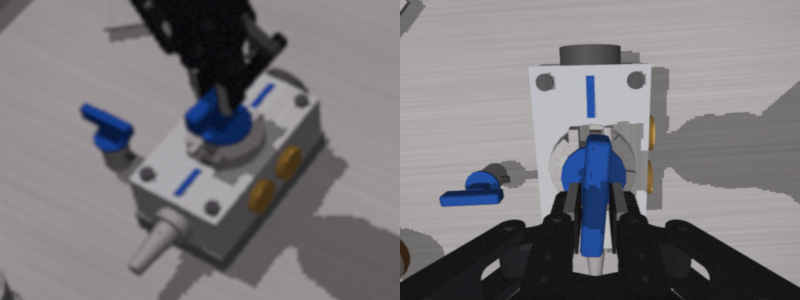

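Left: the bar is in line with the blue line and the disc looks lower, with its bottom edge at about y 219 against 206 before. I'll check the height numerically.

```bash
python3 - <<'E'
from st import *
import pickle
s0=pickle.load(open('s0.pkl','rb'));s=pickle.load(open('s3.pkl','rb'))
for z in(104,90.5): print(z,proj(s["scene"],[513,-192,z]))
for q in(s0,s):
    for n in("scene","top"):
        m=blue(q[n]["img"]);b,l=blobs(q[n],100)
        for x in b:
            if abs(x[1]-([253,200] if n=="scene" else [418,249])).max()<35: print(n,x[0],x[1], x[0][1]+x[0][3])
w=s["wrist"];m=blue(w["img"])
for r in range(210,420,15):
    c=np.nonzero(m[r,420-0-130:])[0] if 0 else np.nonzero(m[r])[0];c=c[c>230];
    if len(c):print(r,c.min(),c.max(),end='; ')
for z in (142,128.5):
  for a in (-2.75,-8,-13): 
    u=36*np.array([np.cos(np.radians(a)),np.sin(np.radians(a))]);print(z,a,proj(w,[513-u[0],-192-u[1],z]).round(),proj(w,[513+u[0],-192+u[1],z]).round())
E
```

```text
104 [253.9909976  196.14891472]
90.5 [254.81347346 200.74973395]
scene [232 179  44  28 712] [253.2 191.1] 207
top [403 234  35  31 637] [418.4 250.2] 265
scene [239 187  28  25 388] [252.2 201.3] 212
225 299 334; 240 283 338; 255 267 352; 270 260 359; 285 258 360; 300 262 356; 315 290 334; 330 293 329; 345 291 327; 360 290 326; 375 290 325; 390 290 324; 405 290 322; 142 -2.75 [301. 241.] [307. 445.]
142 -8 [312. 241.] [297. 445.]
142 -13 [323. 242.] [288. 444.]
128.5 -2.75 [302. 229.] [308. 418.]
128.5 -8 [312. 229.] [299. 418.]
128.5 -13 [322. 230.] [290. 417.]
```

It has dropped: the disc's bottom edge fell 5 px (4.6 px expected), and the near end of the bar in the wrist view matches the lower height. Now I lower the tool 12 mm and turn clockwise.

apply_moves --pt "0 0 0.2 0 0 0 0.62" --pt "0 0 0.2 0 0 0.4 0.62" --pt "0 0 0 0 0 0.8 0.62" --pt "0 0 0 0 0 0.8 0.62" --pt "0 0 0 0 0 0.8 0.62" --pt "0 0 0 0 0 0.8 0.62" --pt "0 0 0 0 0 0.8 0.62" --pt "0 0 0 0 0 0.8 0.62" --pt "0 0 0 0 0 0.8 0.62" --pt "0 0 0 0 0 0.8 0.62"

```text
clock: 6.45
position: [512.6, -191.3, 111.4]
ee_rot: [-1.199, -2.902, 0.002]
ft_force: [-1.5, -2.6, -5.4]
width: 0.188
finger_force: 11.4
```

```bash
python3 -c "
from st import *
rep()"
```

```text
t 6.45 p [ 512.6 -191.3  111.4] yawY 45.1 z [-0.002 -0.001 -1.   ] F [-1.5 -2.6 -5.4] T [-0.83  0.31  0.27] w 0.188 ff 11.4 q7 [-0.13  0.47  0.52  1.94 -0.31  0.81  1.35]
```

apply_moves --pt "0 0 0 0 0 0.8 0.62" --pt "0 0 0 0 0 0.8 0.62" --pt "0 0 0 0 0 0.8 0.62" --pt "0 0 0 0 0 0.8 0.62" --pt "0 0 0 0 0 0.8 0.62" --pt "0 0 0 0 0 0.8 0.62" --pt "0 0 0 0 0 0.4 0.62" --pt "0 0 0 0 0 0 0.62"

```text
clock: 7.12
position: [513.2, -191.0, 111.8]
ee_rot: [-1.933, -2.476, 0.002]
ft_force: [-0.8, -0.4, -1.3]
width: 0.191
finger_force: 0.9
```

```bash
python3 -c "
from st import *
rep()"
```

```text
t 7.12 p [ 513.2 -191.   111.8] yawY 14.0 z [-0.001 -0.001 -1.   ] F [-0.8 -0.4 -1.3] T [-0.27  0.07 -0.02] w 0.191 ff 0.9 q7 [-0.23  0.5   0.66  1.95 -0.4   0.83  0.89]
```

apply_moves --pt "0 0 0 0 0 0.4 0.62" --pt "0 0 0 0 0 0.4 0.62" --pt "0 0 0 0 0 0.2 0.62" --pt "0 0 0 0 0 0 0.62"

```text
clock: 7.45
position: [513.2, -190.9, 112.0]
ee_rot: [-2.057, -2.374, 0.001]
ft_force: [-0.9, -0.1, -1.6]
width: 0.187
finger_force: 1.3
```

```bash
python3 -c "
from st import *
rep()"
```

```text
t 7.45 p [ 513.2 -190.9  112. ] yawY 8.2 z [-0.001 -0.    -1.   ] F [-0.9 -0.1 -1.6] T [-0.28  0.11  0.  ] w 0.187 ff 1.3 q7 [-0.25  0.5   0.69  1.95 -0.42  0.84  0.81]
```

apply_moves --pt "0 0 0 0 0 0.2 0.62" --pt "0 0 0 0 0 0.2 0.62" --pt "0 0 0 0 0 0 0.62"

```text
clock: 7.7
position: [513.2, -191.0, 112.1]
ee_rot: [-2.108, -2.328, 0.001]
ft_force: [-1.3, -1.1, -3.7]
width: 0.191
finger_force: 4.0
```

```bash
python3 -c "
from st import *
rep()"
```

```text
t 7.7 p [ 513.2 -191.   112.1] yawY 5.7 z [-0.001 -0.    -1.   ] F [-1.3 -1.1 -3.7] T [-0.29  0.3   0.14] w 0.191 ff 4.0 q7 [-0.25  0.51  0.7   1.95 -0.43  0.84  0.77]
```

Contact is starting to build. I turn a little further until the torque shows the stop.

apply_moves --pt "0 0 0 0 0 0.3 0.62" --pt "0 0 0 0 0 0.3 0.62" --pt "0 0 0 0 0 0 0.62"

```text
clock: 7.95
position: [513.0, -190.9, 112.2]
ee_rot: [-2.179, -2.262, 0.001]
ft_force: [-3.4, -0.6, -2.5]
width: 0.196
finger_force: 15.7
```

```bash
python3 - <<'E'
from st import *
import pickle
rep()
a={n:manip.snapshot(n) for n in("scene","wrist")};pickle.dump(a,open('s4.pkl','wb'))
A=cv2.resize(a["scene"]["img"][150:290,160:330],(400,300),interpolation=cv2.INTER_CUBIC)
cv2.imwrite('pics/m4.png',np.hstack([A,cv2.resize(a["wrist"]["img"],(400,300))]))
E
```

```text
t 7.95 p [ 513.  -190.9  112.2] yawY 2.1 z [-0.001 -0.    -1.   ] F [-3.4 -0.6 -2.5] T [-0.39  0.64  0.47] w 0.196 ff 15.7 q7 [-0.27  0.51  0.71  1.95 -0.44  0.84  0.72]
```

View pics/m4.png

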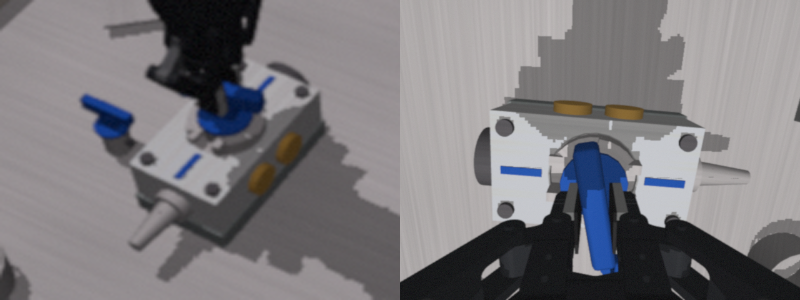

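The bar sits low and nearly across the pump. It's tilted inside the pads, which suggests it has reached the stop. I push a bit more and see whether the bar still moves.

apply_moves --pt "0 0 0 0 0 0.3 0.62" --pt "0 0 0 0 0 0.4 0.62" --pt "0 0 0 0 0 0 0.62" --pt "0 0 0 0 0 0 0.62"

```text
clock: 8.38
position: [513.1, -191.0, 112.2]
ee_rot: [-2.257, -2.185, 0.002]
ft_force: [-3.4, -3.0, -2.1]
width: 0.189
finger_force: 37.6
```

```bash
cat > bar.py <<'E'
from st import *
ang=lambda d:np.degrees(np.arctan2(d[1],d[0]))
def bar(w,z=124.5):
    m=blue(w["img"]);n,l,st,c=cv2.connectedComponentsWithStats(m)
    u=proj(w,[513,-192,z-10]).round().astype(int);P=[]
    for r in range(u[1]-100,u[1]+140,4):
        if not 0<=r<480: continue
        k=np.nonzero(m[r])[0];k=k[abs(k-u[0])<70]
        if 20<len(k)<55 and k.max()-k.min()<55:P.append(onz(w,((k.min()+k.max())/2,r),z))
    P=np.array(P);v=np.linalg.svd(P[:,:2]-P[:,:2].mean(0))[2][0];a=ang(v*(1 if v[0]>0 else -1));print('bar',len(P),P.mean(0).round(1),a.round(1),'cw of pump',round(-2.75-a,1))
E
python3 - <<'E'
from bar import *
import pickle
rep();bar(pickle.load(open('s4.pkl','rb'))["wrist"])
w=manip.snapshot("wrist");bar(w)
E
```

```text
t 8.38 p [ 513.1 -191.   112.2] yawY -1.9 z [-0.001 -0.    -1.   ] F [-3.4 -3.  -2.1] T [-0.67  0.99  1.14] w 0.189 ff 37.6 q7 [-0.28  0.52  0.73  1.95 -0.45  0.85  0.67]
bar 35 [ 515.3 -195.5  124.5] -79.4 cw of pump 76.7
bar 34 [ 515.  -195.   124.5] -82.3 cw of pump 79.5
```

apply_moves --pt "0 0 0 0 0 -0.5 0.62" --pt "0 0 0 0 0 -0.5 0.62" --pt "0 0 0 0 0 0 0.62" --pt "0 0 0 0 0 0 -1" --pt "0 0 0 0 0 0 -1" --pt "0 0 0 0 0 0 -1" --pt "0 0 0 0 0 0 -1" --pt "0 0 0 0 0 0 -1" --pt "0 0 0 0 0 0 -1"

```text
clock: 9.18
position: [513.8, -190.8, 112.5]
ee_rot: [2.144, 2.296, 0.001]
ft_force: [-0.2, 0.2, 0.1]
width: 0.997
finger_force: 0.0
```

apply_moves --pt "0 0 -0.4 0 0 0 -1" --pt "0 0 -0.9 0 0 0 -1" --pt "0 0 -0.9 0 0 0 -1" --pt "0 0 -0.9 0 0 0 -1" --pt "0 0 -0.9 0 0 0 -1" --pt "0 0 0 0 0 0 -1" --pt "0 0 0 0 0 0 -1" --pt "0 0 0 0 0 0 -1"

```text
clock: 9.85
position: [513.4, -190.6, 232.5]
ee_rot: [-2.143, -2.297, -0.001]
ft_force: [-0.2, -0.5, -0.4]
width: 1.001
finger_force: 0.0
```

```bash
python3 - <<'E'
from bar import *
import pickle
rep()
a={n:manip.snapshot(n) for n in("scene","top","wrist")};pickle.dump(a,open('s5.pkl','wb'))
b,l=blobs(a["wrist"],60);[print(x[0],x[1]) for x in b]
A=cv2.resize(a["scene"]["img"][150:290,160:330],(400,300),interpolation=cv2.INTER_CUBIC)
u=proj(a["wrist"],[513,-192,114]).astype(int);print(u)
x0=max(u[0]-100,0);y0=max(u[1]-75,0);print(x0,y0)
cv2.imwrite('pics/m5.png',np.hstack([A,cv2.resize(a["wrist"]["img"][y0:y0+150,x0:x0+200],(400,300))]))
E
```

```text
t 9.85 p [ 513.4 -190.6  232.5] yawY 4.0 z [ 0.     0.001 -1.   ] F [-0.2 -0.5 -0.4] T [-0.04 -0.02  0.01] w 1.001 ff 0.0 q7 [-0.36  0.35  0.81  1.83 -0.29  1.08  0.63]
[ 278  180   65  116 4258] [310.2 232.1]
[219 209  39  10 255] [237.9 213.5]
[363 225  39  10 243] [381.6 229.7]
[ 314  313   35   59 1147] [331.1 336.2]
[311 240]
211 165
```

View pics/m5.png

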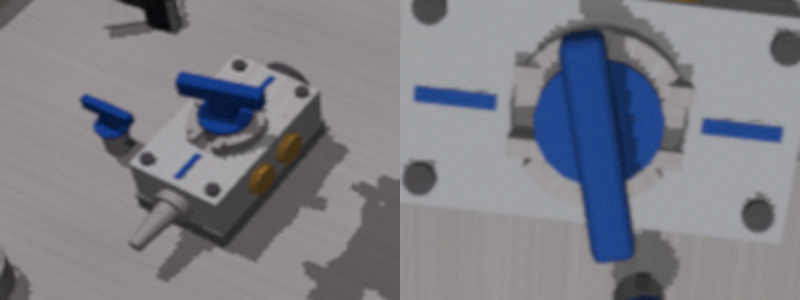

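The released view is clean. The bar lies across the pump (wrist pixels (302,185) to (317,290)), low over the port. I compute its angle and height and compare with the red plug.

```bash
python3 - <<'E'
from bar import *
import pickle
a=pickle.load(open('s5.pkl','rb'));w=a["wrist"];s=a["scene"]
l=onz(w,(237.9,213.5),67),onz(w,(381.6,229.7),67);pa=ang(l[1]-l[0]);print('pump',pa,(l[0]+l[1])/2)
m=blue(w["img"])
P=[]
for r in [*range(196,206,2),*range(262,284,2)]:
    k=np.nonzero(m[r])[0];k=k[(k>270)&(k<350)];P.append(((k.min()+k.max())/2,r))
for z in(124.5,128.5):
    Q=np.array([onz(w,p,z) for p in P]);v=Q[-1]-Q[0];f=np.polyfit(Q[:,1],Q[:,0],1);A=ang((-f[0],-1.));print(z,'bar',A,'cw',pa-A)
# top
t=a["top"];b,_=blobs(t,25);[print(x[0],x[1]) for x in b if 400<x[1][0]<480]
mt=blue(t["img"]);c=[c for c in cv2.findContours(mt,0,1)[0] if cv2.pointPolygonTest(c,(417,250),True)>-15 and cv2.contourArea(c)>100]
print('top minrect',[cv2.minAreaRect(x) for x in c])
# height: triangulate bar-end top corners scene vs model
ms=blue(s["img"]);c=max((c for c in cv2.findContours(ms,0,1)[0] if abs(c[:,0].mean(0)-[253,198]).max()<25),key=len)[:,0]
print('scene extents',c.min(0),c.max(0),'left',c[c[:,0].argmin()],'right',c[c[:,0].argmax()])
for z in(114.5,118.5):
  for e in(-1,1):
    for h in(-10,10):
      u=36*np.array([np.cos(np.radians(-78)),np.sin(np.radians(-78))])*e;print(z,e,h,proj(s,[513+u[0],-192+u[1],z+h]).round(1),end=' ')
  print('disc',proj(s,[513,-192,z-28]))
E
```

```text
pump -2.72983498433932 [ 511.89013793 -191.56461334   67.        ]
124.5 bar -81.79256150424128 cw 79.06272651990196
128.5 bar -81.79256150424133 cw 79.06272651990201
top minrect []
scene extents [235 184] [275 212] left [235 187] right [275 186]
114.5 -1 -10 [272.2 200.2] 114.5 -1 10 [271.2 193.1] 114.5 1 -10 [236.  191.9] 114.5 1 10 [234.4 184.8] disc [255.05324504 202.09098393]
118.5 -1 -10 [272.  198.8] 118.5 -1 10 [271.  191.7] 118.5 1 -10 [235.7 190.5] 118.5 1 10 [234.1 183.3] disc [254.81347346 200.74973395]
```

The view says 79° clockwise, at or past the nominal stop. I have time left, so I grip it firmly once and check the stop by torque.

apply_moves --pt "0 0 0.9 0 0 -0.4 -1" --pt "0 0 0.9 0 0 0 -1" --pt "0 0 0.9 0 0 0 -1" --pt "0 0 0.9 0 0 0 -1" --pt "0 0 0.4 0 0 0 -1" --pt "0 0 0 0 0 0 0.5" --pt "0 0 0 0 0 0 0.5" --pt "0 0 0 0 0 0 0.5" --pt "0 0 0 0 0 0 0.5" --pt "0 0 0 0 0 0 0.5"

```text
clock: 10.83
position: [514.3, -191.1, 113.7]
ee_rot: [2.094, 2.34, 0.002]
ft_force: [1.5, -0.4, -0.1]
width: 0.3
finger_force: 0.0
```

apply_moves --pt "0 0 0 0 0 0 1" --pt "0 0 0 0 0 0 1" --pt "0 0 0 0 0 0 1" --pt "0 0 0 0 0 0 1"

```text
clock: 11.17
position: [513.3, -191.2, 113.6]
ee_rot: [2.094, 2.342, 0.001]
ft_force: [-4.0, 0.6, 9.1]
width: 0.155
finger_force: 56.1
```

```bash
python3 -c "
from st import *
rep()"
```

```text
t 11.17 p [ 513.3 -191.2  113.6] yawY 6.4 z [ 0.  0. -1.] F [-4.   0.6  9.1] T [0.06 1.07 0.44] w 0.155 ff 56.1 q7 [-0.26  0.5   0.7   1.95 -0.43  0.84  0.79]
```

apply_moves --pt "0 0 0 0 0 0.2 1" --pt "0 0 0 0 0 0.2 1" --pt "0 0 0 0 0 0 1"

```text
clock: 11.42
position: [513.4, -191.3, 113.7]
ee_rot: [2.143, 2.297, 0.0]
ft_force: [-4.4, -0.0, 10.6]
width: 0.153
finger_force: 66.7
```

```bash
python3 -c "
from st import *
rep()"
```

```text
t 11.42 p [ 513.4 -191.3  113.7] yawY 4.0 z [ 0. -0. -1.] F [-4.4 -0.  10.6] T [-0.06  1.15  0.84] w 0.153 ff 66.7 q7 [-0.26  0.51  0.71  1.95 -0.44  0.84  0.75]
```

Torque rises about 0.17 Nm per degree both times, with zero torque at a bar angle of about 78°. That is a rigid stop with only the pads yielding. I relax, release and retreat.

apply_moves --pt "0 0 0 0 0 -0.4 1" --pt "0 0 0 0 0 -0.2 1" --pt "0 0 0 0 0 0 -1" --pt "0 0 0 0 0 0 -1" --pt "0 0 0 0 0 0 -1" --pt "0 0 0 0 0 0 -1" --pt "0 0 0 0 0 0 -1" --pt "0 0 0 0 0 0 -1" --pt "0 0 0 0 0 0 -1"

```text
clock: 12.17
position: [513.6, -190.9, 112.3]
ee_rot: [2.071, 2.363, -0.0]
ft_force: [-0.4, -0.4, -0.0]
width: 0.999
finger_force: 0.0
```

apply_moves --pt "0 0 -0.4 0 0 0 -1" --pt "0 0 -0.9 0 0 0 -1" --pt "0 0 -0.9 0 0 0 -1" --pt "0 0 -0.9 0 0 0 -1" --pt "0 0 -0.9 0 0 0 -1" --pt "0 0 0 0 0 0 -1" --pt "0 0 0 0 0 0 -1" --pt "0 0 0 0 0 0 -1"

```text
clock: 12.83
position: [513.3, -190.7, 232.5]
ee_rot: [-2.07, -2.363, -0.001]
ft_force: [0.2, 0.0, -0.3]
width: 0.996
finger_force: 0.0
```

```bash
python3 - <<'E'
from bar import *
rep();a={n:manip.snapshot(n) for n in("scene","wrist")};w=a["wrist"]
b,l=blobs(w,60);[print(x[0],x[1]) for x in b]
m=blue(w["img"]);L=sorted([x for x in b if x[0][4]<400],key=lambda x:x[1][0])
l=[onz(w,x[1],67) for x in L];pa=ang(l[1]-l[0])
big=max(b,key=lambda x:x[0][4])[0];y0,y1=big[1],big[1]+big[3];Q=[]
for r in [*range(y0+16,y0+26,2),*range(y1-34,y1-12,2)]:
    k=np.nonzero(m[r])[0];k=k[abs(k-310)<45];Q.append(onz(w,((k.min()+k.max())/2,r),124.5))
Q=np.array(Q);f=np.polyfit(Q[:,1],Q[:,0],1);print('cw',pa-ang((-f[0],-1.)))
A=cv2.resize(a["scene"]["img"][150:290,160:330],(400,300),interpolation=cv2.INTER_CUBIC)
cv2.imwrite('pics/m6.png',np.hstack([A,cv2.resize(w["img"],(400,300))]))
E
```

```text
t 12.83 p [ 513.3 -190.7  232.5] yawY 7.5 z [ 0.  0. -1.] F [ 0.2  0.  -0.3] T [ 0.04 -0.02 -0.07] w 0.996 ff 0.0 q7 [-0.35  0.35  0.8   1.83 -0.28  1.08  0.69]
[ 277  180   65  116 4232] [309.6 232. ]
[219 203  40  13 259] [238.1 208.9]
[361 228  39  12 242] [380.  233.8]
[ 306  314   35   59 1155] [322.7 337. ]
cw 77.39555652345624
```

View pics/m6.png

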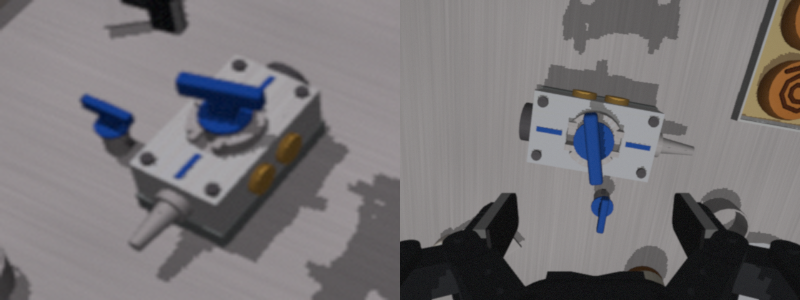

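The bar is at about 77° clockwise, within noise of the earlier reading, and low over the port. The gripper is open and clear, so I hand in.

```bash
python3 -c "
from bench import manip
print(manip.sign_off())"
```

```text
the job is handed in; nothing more can be done
None
```

The blue plug dropped into its thread starts, was turned clockwise to its rigid stop (bar about 77° clockwise of the pump's long axis) and let go; the red plug was not touched, and the job is handed in at about 13 s with no verdict returned.

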